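Load a slim roll into the docket printer

ROBOT

A 6-joint arm with a two-finger parallel gripper is mounted at the origin on a cart in front of the work surface, level with it; the furniture and walls round the work are solid. World frame = base frame: x ahead of the robot, y to its left, z up, the work surface at z = 0. Lengths are in mm, angles in rad, forces in N, time in s.
With the tool pointing down it reaches from about 375 to 925 mm from the base axis. Payload 5.7 kg.
Tool frame: the origin (TCP) lies midway between the tips of the shut fingers; the grasp point (between the pads) lies 19 mm behind it; z points along the fingers, x is the direction in which the jaws open and shut, and the axes are right-handed (so a half turn about z gives the same grasp; the last joint's range is limited). The gripper opens to 85 mm and grips with 20 to 120 N. Pads are 22 mm wide; open, the fingers measure 114 mm over their backs; the gripper's body (76 mm by 85 mm) begins 54 mm behind the grasp point. The pads swing forward as they close: fully open they stand 13 mm farther back than shut.
Start: joints at [-1.253, 0.359, 1.51, -0, 1.272, -0.115], TCP at [251.63, -544.652, 231.267] pointing down, gripper open.
Joint ranges: [-2.97, 2.97], [-1.01, 2.36], [0.21, 2.38], [-0.96, 4.11], [0.2, 2.71], [-2.98, 2.98]. Speed limits (rad/s): [2.39, 2.39, 3.14, 3.14, 3.14, 3.14].

INTERFACE

Orientations are given as a unit quaternion [x, y, z, w].
In Python, from bench import ctrl, eyes gives the robot as it stands. The module is installed in compiled form; this text tells all that it offers.
- The arm moves only by the tool apply_moves, never from a script. Its argument "plan" is a list of rows, each a list of 3 entries, a list of its own where there are three numbers: the turn, a rotation vector about the tool's x, y, z in rad, then the shift along the tool's x, y, z in mm, then the finger opening in mm, from 0 to 85.4. In form: [[[rx, ry, rz], [tx, ty, tz], claw], ...]. A call has 1 to 10 rows; each row shifts and turns the commanded pose from where the row before left it, along the tool's axes as they then stand; what a row does not reach is not made up. A row lasts 1/8 s, in which the tool goes at most 62.5 mm and 10.7 degrees, less where a joint would pass 70% of its speed; a pose out of reach is approached as far as the arm can. A call with a gripper value outside its range is refused whole. The fingers move at their own pace and stop on an object; "grip_force" is the grip in N (left out, the last holds). Time passes only in rows, so rows that do not move let the fingers close. It gives the time, the measured TCP pose, the force and the opening at its end, in the units of the state.
- ctrl.sense(): the state, without advancing time (a new reading comes with each control period).
- eyes.snapshot(name): name is "side" or "top" or "wrist"; returns a dict with "image" (480x640x3 uint8, blue, green, red), "fx", "fy", "cx", "cy" (pixels), "D" ([k1, k2, p1, p2, k3] as OpenCV has them; the pictures are not rectified), "T" (4x4, takes a point from camera to world coordinates). Camera axes: x right, y down, z forward; pixel columns grow to the right and rows downward; lengths in mm; the calibration is good to about 2 mm. A picture is of the moment at which its call begins. There is no depth.
- ctrl.job_done(): hands the job in, once; it reports no verdict.
The state is a dict: "time": time; "joints": joint angles; "qd": joint speeds; "effort": joint torques, N m; "eef_pos": TCP position; "eef_rot": TCP orientation; "wrist_force": force on the tool from outside, world axes, zero at the start; "torque": the same for the moment, N m; "width": finger opening in mm.
Only numpy, scipy, OpenCV 4.12 (cv2) and the standard library are available. Lean on these libraries where they do the work, as an engineer would, in place of code of your own. Each camera call takes 0.05 s, during which the arm holds its last target. There are 200 camera calls.

TASK

The docket printer is out of paper. Take the slim till roll, lay it down on its side on the worktop and let go so that you can take it again across its middle; then push the printer's sprung blue-green guide aside with the end of the roll, lower the roll between the two guides until it rests on the carrying rollers and let the guide close on it. Do not disturb the thick roll, the tamper or the milk pitcher.

Things in the scene. Friction and masses are not known exactly. Their poses are not given: they have to be found in the camera images.
- slim_centre (a point): centre of the slim white till roll, a cylinder 40 mm in diameter and 57 mm long, 80 g, axis along this point's z axis. It stands upright on the worktop at the start (this point 28.5 mm up); lying on its side the point is 20 mm up, and it does not roll away. It falls over onto its side if let go when leaning more than 35 degrees
- thick_centre (a point): bystander: centre of a thick white till roll, 52 mm in diameter and 57 mm long, standing upright. The two rolls stand on either side of the printer, either one on the left
- bay (a point): where the centre of the slim roll belongs in the charcoal docket printer (fixed, 208 x 136 mm), 46 mm above the worktop. Axes: x to the printer's back, y from the fixed guide to the sprung guide (left, seen from the robot), z up. The loaded roll's axis lies along y, either way round. The open bay reaches 64 mm to the front and back of this point; its floor is 26 mm below
- roller_mid (a point): middle between the two steel carrying rollers in the bay (radius 4 mm, along the printer's y, 13 mm to the front and back of this point), 20 mm below bay; the roll rests in the hollow between them. Axes as bay
- fixed_top (a point): middle of the upper edge of the fixed grey guide: 28.5 mm to the -y side of bay and 7 mm above it. The side housing behind it is 3 mm higher and reaches 38 mm farther to -y: the roll passes over it. The bay's other walls end at most 12 mm above bay. Axes as bay
- guide_face (a point): middle of the flat face of the sprung blue-green guide, looking to the printer's -y at the roll; 14 mm above bay. The face is 48 mm wide and reaches from 29 mm below to 26 mm above this point, so it stands 30 mm taller than the walls opposite; a thumb lip on top leans away from the roll, ending 38 mm above this point. Axes as bay
- guide (a joint): travel of the sprung guide in m along the printer's +y: 0 at rest, when it is 42 mm from the fixed guide, up to 0.034 pushed right back. 0.015 when it bears on the end of a 57 mm roll that is against the fixed guide. A spring always drives it back to 0: 3 N at rest, 4.5 N at 0.015, 5.5 N at 0.025
- cover_edge (a point): middle of the free upper edge of the printer's open cover (a fixed charcoal panel 132 mm wide), which leans back from a hinge 84 mm behind bay, 10 mm above it. Axes as bay
- tamper: coffee tamper (bystander), steel foot 59 mm in diameter, walnut handle, 94 mm tall, origin at its underside
- pitcher: small steel milk pitcher (bystander), 67 x 94 x 92 mm, origin at its underside

How it is judged:
By the outcome, as a careful person would: the job done as asked, in the order asked, and still so for the second after the job is handed in, with the robot touching nothing.
It also fails if it takes over 48 s, if anything falls off the work surface, if the arm or the gripper's body presses on something with over 40 N, if the wrist force passes 120 N, or if a joint passes its speed limit or range.

## Working session

There is one attempt and no reset: what is moved stays moved. The work goes in short steps, Python scripts to look and compute and a tool call to move; the robot and the scene stay as the last step left them, time stands still between calls to the robot, and variables do not carry over. Pictures are saved under pics/ and viewed, about 8 in all and at most 12, crops included, and the job is handed in when it is done.

Besides the shell and the picture viewer there is one more tool, called after "Request:" as name(argument=value, ...), one argument or row to a line, values as JSON. apply_moves: Moves the arm, as the interface text tells. Its arguments: {"type":"object","properties":{"plan":{"type":"array","items":{"type":"array"}},"grip_force":{"type":"number"}},"required":["plan"]}

```bash
mkdir -p pics
cat > h.py <<'E'
import numpy as np, cv2
from scipy.spatial.transform import Rotation as R
from bench import ctrl, eyes
def snap(n,f):
    s=eyes.snapshot(n); cv2.imwrite('pics/'+f+'.png',s['image']); np.savez('pics/'+f+'.npz',**{k:s[k] for k in('fx','fy','cx','cy','D','T')}); return s
def ld(f): return np.load('pics/'+f+'.npz')
def ray(c,uv):
    K=np.array([[c['fx'],0,c['cx']],[0,c['fy'],c['cy']],[0,0,1.]])
    p=cv2.undistortPoints(np.array([[uv]],float),K,np.array(c['D'],float))[0,0]
    T=c['T']; d=T[:3,:3]@[p[0],p[1],1]; return T[:3,3],d/np.linalg.norm(d)
def atz(c,uv,z):
    o,d=ray(c,uv); return o+d*(z-o[2])/d[2]
def tri(*cu):
    A=np.zeros((3,3));b=np.zeros(3);L=[ray(c,u) for c,u in cu]
    for o,d in L: P=np.eye(3)-np.outer(d,d);A+=P;b+=P@o
    x=np.linalg.solve(A,b); return x,[round(float(np.linalg.norm(np.cross(x-o,d))),1) for o,d in L]
def proj(c,P):
    T=np.linalg.inv(c['T']);K=np.array([[c['fx'],0,c['cx']],[0,c['fy'],c['cy']],[0,0,1.]])
    return cv2.projectPoints(np.array(P,float).reshape(-1,1,3),cv2.Rodrigues(T[:3,:3])[0],T[:3,3],K,np.array(c['D'],float))[0][:,0]
E
python3 - <<'E'
from h import *
np.set_printoptions(precision=3,suppress=True)
for n in('side','top','wrist'):
    s=snap(n,n+'0'); print(n,s['fx'],s['T'])
print(ctrl.sense())
E
```

```text
side 490.5900052464429 [[ -0.902  -0.262   0.342 186.041]
 [ -0.431   0.555  -0.712 690.82 ]
 [ -0.004  -0.789  -0.614 835.125]
 [  0.      0.      0.      1.   ]]
top 447.3077421728133 [[   0.028   -0.998    0.061  494.752]
 [  -1.      -0.028   -0.002 -141.069]
 [   0.004   -0.061   -0.998 1253.479]
 [   0.       0.       0.       1.   ]]
wrist 347.1010077664361 [[   0.419   -0.862   -0.286  325.529]
 [  -0.908   -0.398   -0.131 -510.084]
 [  -0.001    0.315   -0.949  372.933]
 [   0.       0.       0.       1.   ]]
{'time': 0.15, 'joints': array([-1.253,  0.359,  1.511, -0.   ,  1.273, -0.115]), 'qd': array([-0.   , -0.003, -0.003,  0.002,  0.001, -0.002]), 'effort': array([ -0.   , -52.803, -27.893,  -0.   ,   0.008,   0.   ]), 'eef_pos': array([ 251.458, -544.178,  230.629]), 'eef_rot': array([ 0.842, -0.539, -0.001, -0.   ]), 'wrist_force': array([ 0.265, -0.289, -0.026]), 'torque': array([ 0.017,  0.012, -0.04 ]), 'width': 85.29381078778172}
```

View pics/top0.png

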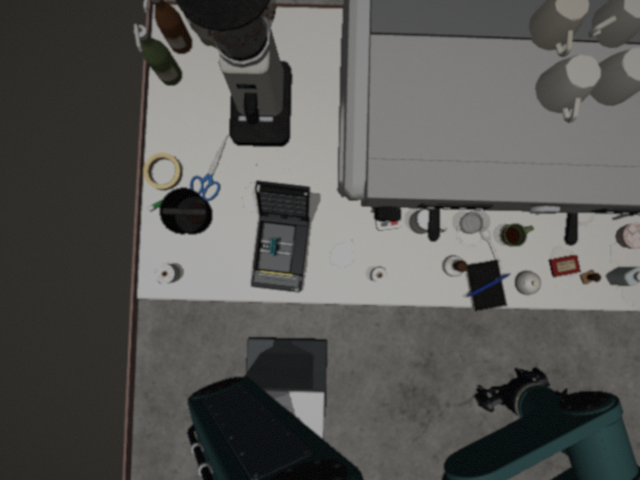

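View pics/side0.png

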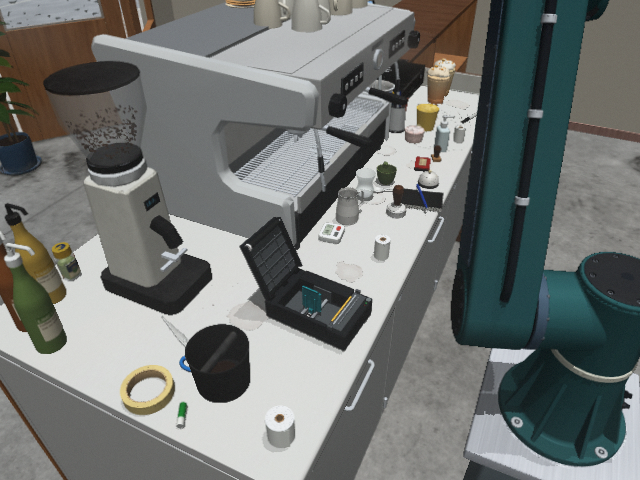

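The top view shows the slim roll near (377,274), the thick roll near (168,272), and the printer around (282,240) with its teal guide at (275,245). In the side view the slim roll is at (382,247) and the guide at (312,300). I'll zoom in on these.

Run:
```python
from h import *
a=cv2.imread('pics/top0.png')[175:300,240:400]; b=cv2.imread('pics/side0.png')[210:350,235:400]
a=cv2.resize(a,(640,500),interpolation=2)
cv2.imwrite('pics/za.png',a)
b=cv2.resize(b,None,fx=4.5,fy=4.2,interpolation=2); b=cv2.resize(cv2.imread('pics/side0.png')[210:350,235:400],None,fx=4,fy=4,interpolation=2)
cv2.imwrite('pics/zb.png',b)
```

```text
(no output)
```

View pics/za.png

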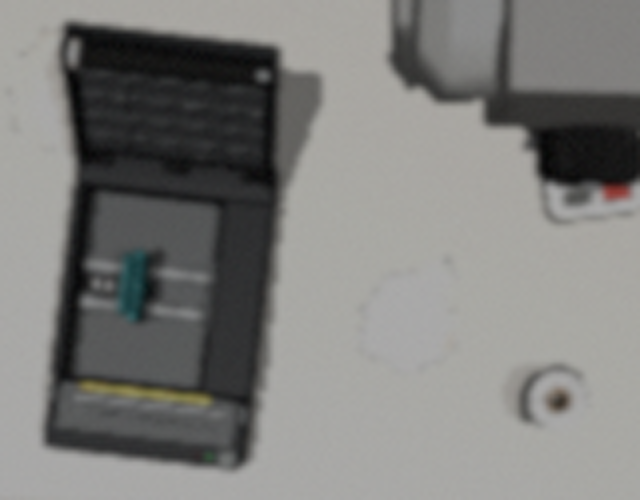

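View pics/zb.png

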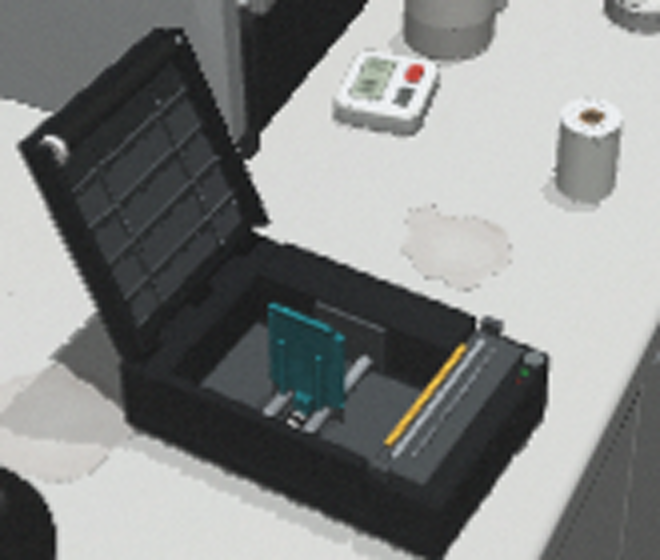

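The zooms show the roll's top face at za (558,399) and zb (592,117), the rollers at za (82,264)-(210,278) and (80,301)-(203,315), the yellow bar at za (80,386)-(210,400), and the guide lip ends at zb (272,305) and (342,337).

Run:
```python
from h import *
np.set_printoptions(precision=1,suppress=True)
t,s=ld('top0'),ld('side0')
A=lambda u,v:(t,(240+(u-1.5)/4,175+(v-1.5)/4)); B=lambda u,v:(s,(235+(u-1.5)/4,210+(v-1.5)/4))
print('rolltop',*tri(A(558,399),B(592,117)))
for n,a,b in [('yelL',(80,386),(390,442)),('yelR',(210,400),(463,348)),('coverL',(68,28),(25,145)),('coverR',(278,48),(180,35)),('frontR',(240,462),(547,362))]:
    print(n,*tri(A(*a),B(*b)))
for n,z,l in [('rollers',28,[(82,264),(210,278),(80,301),(203,315)]),('housing edges z56',56,[(75,190),(275,195),(47,440),(242,465)])]:
    for p in l: print(n,p,atz(*A(*p),z))
for p in [(272,305),(342,337)]: print('lip z98',atz(*B(*p),98))
for p in [(125,253),(148,253),(120,318),(145,320)]: print('lip top z98',atz(*A(*p),98))
```

```text
rolltop [ 477.3 -298.1   54.9] [1.3, 1.3]
yelL [477.3  21.5  56. ] [1.5, 1.5]
yelR [470.7 -65.3  52.7] [1.8, 1.8]
coverL [694.5  19.4 184.7] [1.7, 1.7]
coverR [ 680.3 -110.5  179.7] [5.4, 5.4]
frontR [428.2 -86.5  40.6] [0.6, 0.6]
rollers (82, 264) [559.   26.3  28. ]
rollers (210, 278) [551.8 -61.8  28. ]
rollers (80, 301) [533.5  26.8  28. ]
rollers (203, 315) [526.3 -57.8  28. ]
housing edges z56 (75, 190) [607.1  29.   56. ]
housing edges z56 (275, 195) [ 607.5 -105.5   56. ]
housing edges z56 (47, 440) [439.4  41.6  56. ]
housing edges z56 (242, 465) [426.5 -88.8  56. ]
lip z98 [563.7  -7.3  98. ]
lip z98 [518.1  -0.9  98. ]
lip top z98 [563.2 -10.8  98. ]
lip top z98 [563.6 -25.7  98. ]
lip top z98 [521.1  -9.   98. ]
lip top z98 [520.2 -25.2  98. ]
```

Request:
apply_moves(
  plan=[
    [[0,0,0],[-21.5,-51.3,0],85],
    [[0,0,0],[-21.5,-51.3,0],85],
    [[0,0,0],[-21.5,-51.3,0],85],
    [[0,0,0],[-21.5,-51.3,0],85],
    [[0,0,0],[-21.5,-51.3,0],85],
    [[0,0,0],[-21.5,-51.3,0],85],
    [[0,0,0.165],[0,0,0],85],
    [[0,0,0.165],[0,0,0],85],
    [[0,0,0.165],[0,0,0],85],
    [[0,0,0.165],[0,0,0],85],
  ],
)

```text
time: 1.4
eef_pos: [476.8, -298.2, 231.0]
eef_rot: [-0.62, 0.784, 0.0, -0.0]
wrist_force: [0.2, 0.3, 0.7]
width: 85.2
```

Request:
apply_moves(
  plan=[
    [[0,0,0.165],[0,0,30],85],
    [[0,0,0.165],[0,0,30],85],
    [[0,0,0],[0,0,0],85],
  ],
)

```text
time: 1.78
eef_pos: [475.2, -297.1, 169.1]
eef_rot: [-0.486, 0.874, 0.003, -0.001]
wrist_force: [0.4, 0.0, -0.5]
width: 84.8
```

```bash
cat >> h.py <<'E'
def go(p,jaw=None,s=None):
    "tool-frame shift to TCP point p; rz needed for jaw azimuth"
    s=s or ctrl.sense(); r=R.from_quat(s['eef_rot']); M=r.as_matrix()
    print('tcp',s['eef_pos'].round(1),'z',M[:,2].round(3),'jaw az',round(float(np.arctan2(M[1,0],M[0,0])),3),'t',round(s['time'],2),'F',s['wrist_force'].round(1),'w',round(s['width'],1),'j',s['joints'].round(2))
    if p is not None: print('shift',(M.T@(np.array(p)-s['eef_pos'])).round(1))
    if jaw is not None: print('rz',-((jaw-np.arctan2(M[1,0],M[0,0])+np.pi/2)%np.pi-np.pi/2))
E
python3 - <<'E'
from h import *
s=snap('wrist','w1'); go([477.3,-298.1,15],-2.129)
print(proj(s,[[477.3,-298.1,57],[477.3,-298.1,0]]))
E
```

```text
tcp [ 476.2 -297.9  170.6] z [-0.002  0.002 -1.   ] jaw az -2.125 t 1.82 F [0.6 0.9 0.4] w 84.9 j [-0.68  0.37  1.66  0.    1.11  1.44]
shift [ -0.3  -1.4 155.6]
rz 0.004395809943828599
[[317.13322564 228.96484937]
 [317.05877561 210.47670898]]
```

View pics/w1.png

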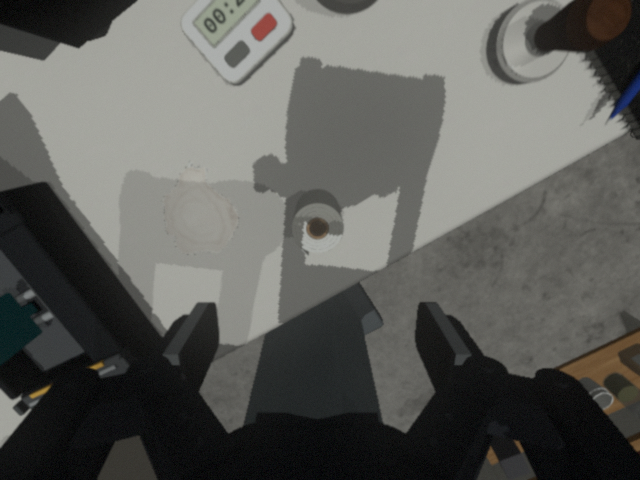

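The projected roll centre (317,229) agrees with the hole I see at (318,227), so the measurement is good. Descending to grasp.

Request:
apply_moves(
  plan=[
    [[0,0,0],[0,-0.7,40],85],
    [[0,0,0],[0,-0.7,40],85],
    [[0,0,0],[0,0,40],85],
    [[0,0,0],[0,0,35],85],
    [[0,0,0],[0,0,0],85],
    [[0,0,0],[0,0,0],38],
    [[0,0,0],[0,0,0],38],
    [[0,0,0],[0,0,0],34],
    [[0,0,0],[0,0,0],34],
  ],
  grip_force=40,
)

```text
time: 2.95
eef_pos: [479.2, -300.0, 18.1]
eef_rot: [-0.486, 0.874, -0.001, 0.001]
wrist_force: [0.1, 0.9, 6.5]
width: 39.1
```

Request:
apply_moves(
  plan=[
    [[0,0,0],[0,0,0],34],
    [[0,0,0],[0,0,0],34],
  ],
)

```text
time: 3.2
eef_pos: [479.2, -300.0, 18.1]
eef_rot: [-0.486, 0.874, -0.001, 0.001]
wrist_force: [-0.5, 0.6, 7.3]
width: 39.2
```

Run:
```python
from h import *
go([550,-220,90])
```

```text
tcp [ 479.2 -300.    18.1] z [ 0.002 -0.002 -1.   ] jaw az -2.128 t 3.2 F [-0.5  0.6  7.3] w 39.2 j [-0.68  0.58  1.78  0.    0.78  1.45]
shift [-105.3  -18.   -71.9]
```

Request:
apply_moves(
  plan=[
    [[0,0,0],[0,0,-36],34],
    [[0,0,0],[0,0,-36],34],
    [[0,0,0],[-35,-6,0],34],
    [[0,0,0],[-35,-6,0],34],
    [[0,0,0],[-35,-6,0],34],
    [[0.162,0,0],[0,0,0],34],
    [[0.162,0,0],[0,0,0],34],
    [[0.162,0,0],[0,0,0],34],
    [[0.162,0,0],[0,0,0],34],
    [[0,0,0],[0,0,0],34],
  ],
)

```text
time: 4.45
eef_pos: [552.2, -215.7, 100.2]
eef_rot: [-0.468, 0.847, -0.227, 0.11]
wrist_force: [-0.2, -0.5, -1.1]
width: 39.2
```

Request:
apply_moves(
  plan=[
    [[0.162,0,0],[0,0,0],34],
    [[0.162,0,0],[0,0,0],34],
    [[0.162,0,0],[0,0,0],34],
    [[0,0,0],[0,0,0],34],
    [[0,0,0],[0,0,0],34],
  ],
)

```text
time: 5.08
eef_pos: [585.7, -147.4, 146.5]
eef_rot: [-0.377, 0.874, -0.249, 0.181]
wrist_force: [0.1, -0.9, -0.7]
width: 39.1
```

Run:
```python
from h import *
s=ctrl.sense(); p=s['eef_pos'];M=R.from_quat(s['eef_rot']).as_matrix()
th=np.arccos(-M[2,2]); hc=28.5*np.cos(th)+20*np.sin(th); print(np.degrees(th),hc)
c=p-10.4*M[:,2]; print(c)
go(p-[0,0,c[2]-hc-2])
snap('side','s2'); print(proj(ld('s2'),c))
cv2.imwrite('pics/s2c.png',cv2.resize(cv2.imread('pics/s2.png')[130:330,240:460],None,fx=2.5,fy=2.5))
```

```text
35.905144980210984 34.813587880686974
[ 580.49280715 -144.29552968  154.94129257]
tcp [ 585.7 -147.4  146.5] z [ 0.504 -0.299 -0.81 ] jaw az -2.287 t 5.08 F [ 0.1 -0.9 -0.7] w 39.1 j [-0.26  0.32  2.1  -0.94  0.2   2.95]
shift [15.2 67.6 95.7]
[[322.31891491 229.65385605]]
```

View pics/s2c.png

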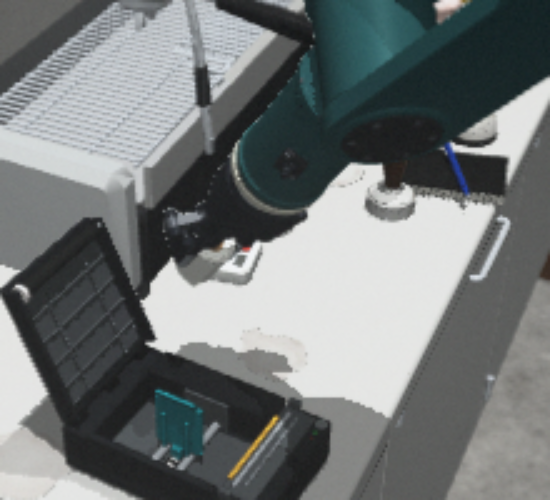

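The tilt stopped at joint limits (j5 = 0.2 and j4 = -0.94). j4 has room the other way, so I'll tilt sideways instead, with the tool pointing to +y. First I'll go back to vertical with the jaw along x.

```bash
cat >> h.py <<'E'
def rot(az,tilt=0,ta=np.pi/2):
    "rotvec in tool frame to: jaw az (tool down), then tilted by tilt toward azimuth ta"
    Rd=np.array([[np.cos(az),np.sin(az),0],[np.sin(az),-np.cos(az),0],[0,0,-1.]])
    ax=np.array([np.sin(ta),-np.cos(ta),0]) # rotates -z toward ta
    Rd=(R.from_rotvec(ax*tilt)).as_matrix()@Rd
    print('tool z after',Rd[:,2].round(2))
    v=(R.from_quat(ctrl.sense()['eef_rot']).inv()*R.from_matrix(Rd)).as_rotvec(); print('rotvec',v.round(3),'n',np.linalg.norm(v)/.18); return v
E
python3 - <<'E'
from h import *
go([500,-210,150]); rot(-2.15); rot(-.1); rot(0,.9)
E
```

```text
tcp [ 585.4 -147.6  146.1] z [ 0.504 -0.3   -0.81 ] jaw az -2.288 t 5.12 F [-0.3 -0.3 -1.2] w 39.8 j [-0.26  0.32  2.1  -0.95  0.2   2.95]
shift [101.8   9.3 -27.5]
tool z after [ 0.  0. -1.]
rotvec [-0.621  0.082 -0.173] n 3.612477254975274
tool z after [ 0.  0. -1.]
rotvec [-0.484 -0.602 -2.141] n 12.644449567479613
tool z after [ 0.    0.78 -0.62]
rotvec [ 0.002 -1.517 -1.703] n 12.668856329724841
```

Request:
apply_moves(
  plan=[
    [[0,0,0],[34,3,-9],34],
    [[0,0,0],[34,3,-9],34],
    [[0,0,0],[34,3,-9],34],
    [[-0.155,0.02,-0.043],[0,0,0],34],
    [[-0.155,0.02,-0.043],[0,0,0],34],
    [[-0.155,0.02,-0.043],[0,0,0],34],
    [[-0.155,0.02,-0.043],[0,0,0],34],
    [[0,0,-0.17],[0,0,0],34],
    [[0,0,-0.17],[0,0,0],34],
    [[0,0,-0.17],[0,0,0],34],
  ],
)

```text
time: 6.38
eef_pos: [508.6, -204.4, 168.7]
eef_rot: [-0.673, 0.74, -0.006, -0.01]
wrist_force: [-0.1, 0.2, 0.2]
width: 39.5
```

Request:
apply_moves(
  plan=[
    [[0,0,-0.17],[0,0,0],34],
    [[0,0,-0.17],[0,0,0],34],
    [[0,0,-0.17],[0,0,0],34],
    [[0,0,-0.17],[0,0,0],34],
    [[0,0,-0.17],[0,0,0],34],
    [[0,0,-0.17],[0,0,0],34],
    [[0,0,-0.17],[0,0,0],34],
    [[0,0,-0.17],[0,0,0],34],
    [[0,0,-0.17],[0,0,0],34],
  ],
)

```text
time: 7.5
eef_pos: [508.5, -204.3, 168.9]
eef_rot: [0.998, -0.068, -0.003, 0.011]
wrist_force: [0.2, 1.1, -1.0]
width: 39.2
```

Run:
```python
from h import *
go([500,-210,120]); rot(-.087); rot(-.087,1.1,np.pi/2-.087)
```

```text
tcp [ 508.5 -204.3  168.9] z [-0.007 -0.022 -1.   ] jaw az -0.135 t 7.5 F [ 0.2  1.1 -1. ] w 39.2 j [-0.49  0.35  1.7  -0.03  1.09 -0.35]
shift [-7.5  5.7 49. ]
tool z after [ 0.  0. -1.]
rotvec [ 0.022  0.005 -0.048] n 0.29717854601009225
tool z after [ 0.08  0.89 -0.45]
rotvec [ 1.122 -0.022 -0.046] n 6.241257211337018
```

Request:
apply_moves(
  plan=[
    [[0.14,-0.003,-0.006],[0,0,0],34],
    [[0.14,-0.003,-0.006],[0,0,0],34],
    [[0.14,-0.003,-0.006],[0,0,0],34],
    [[0.14,-0.003,-0.006],[0,0,0],34],
    [[0.14,-0.003,-0.006],[0,0,0],34],
    [[0.14,-0.003,-0.006],[0,0,0],34],
    [[0.14,-0.003,-0.006],[0,0,0],34],
    [[0.14,-0.003,-0.006],[0,0,0],34],
    [[0,0,0],[0,0,0],34],
  ],
)

```text
time: 8.62
eef_pos: [508.2, -205.8, 166.8]
eef_rot: [0.852, -0.04, 0.025, -0.521]
wrist_force: [-0.0, 0.3, -0.5]
width: 39.1
```

```bash
cat > t.py <<'E'
from h import *
s=ctrl.sense(); p=s['eef_pos'];M=R.from_quat(s['eef_rot']).as_matrix()
th=np.arccos(-M[2,2]); hc=28.5*np.cos(th)+20*np.sin(th); print(np.degrees(th),hc)
c=p-10.4*M[:,2]; print('centre',c)
go(p-[0,0,c[2]-hc-2]); rot(-.087,1.1,np.pi/2-.087)
E
python3 t.py
```

```text
62.93857831236779 30.776330698115736
centre [ 507.30501682 -215.01635588  171.48531184]
tcp [ 508.2 -205.8  166.8] z [ 0.084  0.887 -0.455] jaw az -0.095 t 8.62 F [-0.   0.3 -0.5] w 39.1 j [-0.94  0.8   1.43  0.66  1.82 -1.  ]
shift [  0.  123.5  63.1]
tool z after [ 0.08  0.89 -0.45]
rotvec [ 0.002 -0.007 -0.004] n 0.044692452261182125
```

Request:
apply_moves(
  plan=[
    [[0,0,0],[-0.5,28.5,20],34],
    [[0,0,0],[-0.5,28.5,20],34],
    [[0,0,0],[-0.5,28.5,20],34],
    [[0,0,0],[-0.2,20,14],34],
    [[0,0,0],[0,0,0],34],
    [[0,0,0],[0,0,0],34],
  ],
)

```text
time: 9.38
eef_pos: [508.9, -187.3, 43.1]
eef_rot: [0.853, -0.039, 0.024, -0.519]
wrist_force: [0.1, -0.0, -0.3]
width: 39.2
```

```bash
python3 t.py
python3 - <<'E'
from h import *
snap('side','s3')
cv2.imwrite('pics/s3c.png',cv2.resize(cv2.imread('pics/s3.png')[150:350,240:460],None,fx=2.5,fy=2.5))
E
```

```text
62.64740803342552 30.85867047979969
centre [ 508.07823649 -196.52013224   47.91986415]
tcp [ 508.9 -187.3   43.1] z [ 0.082  0.884 -0.459] jaw az -0.091 t 9.38 F [ 0.1 -0.  -0.3] w 39.2 j [-0.92  0.96  1.46  0.65  1.65 -1.11]
shift [-0.  13.4  6.9]
tool z after [ 0.08  0.89 -0.45]
rotvec [ 0.007 -0.005 -0.   ] n 0.044984031263583205
```

View pics/s3c.png

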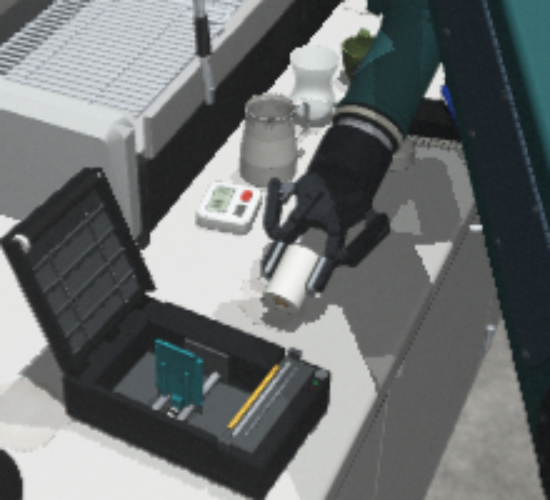

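Request:
apply_moves(
  plan=[
    [[0,0,0],[0,7,3.7],34],
    [[0,0,0],[0,7,3.7],34],
    [[0,0,0],[0,0,0],34],
    [[0,0,0],[0,0,0],55],
    [[0,0,0],[0,0,0],70],
    [[0,0,0],[0,0,0],85],
    [[0,0,0],[0,0,0],85],
    [[0,0,0],[0,0,0],85],
  ],
)

```text
time: 10.42
eef_pos: [508.3, -186.6, 26.3]
eef_rot: [0.853, -0.039, 0.024, -0.52]
wrist_force: [0.5, 0.8, 0.1]
width: 84.9
```

```bash
python3 t.py
python3 - <<'E'
from h import *
snap('side','s4'); snap('wrist','w4')
a=cv2.resize(cv2.imread('pics/s4.png')[190:310,290:450],(480,360)); b=cv2.resize(cv2.imread('pics/w4.png'),None,fx=.5,fy=.5)
cv2.imwrite('pics/c4.png',np.hstack([a,cv2.copyMakeBorder(b,0,120,0,0,0)]))
E
```

```text
62.703329359157905 30.84291830403484
centre [ 507.49409886 -195.83467194   31.01944863]
tcp [ 508.3 -186.6   26.3] z [ 0.081  0.885 -0.459] jaw az -0.091 t 10.43 F [0.5 0.8 0.1] w 84.9 j [-0.92  0.99  1.46  0.64  1.64 -1.13]
shift [-0.  -1.6 -0.8]
tool z after [ 0.08  0.89 -0.45]
rotvec [ 0.006 -0.004 -0.002] n 0.03912305915727464
```

View pics/c4.png

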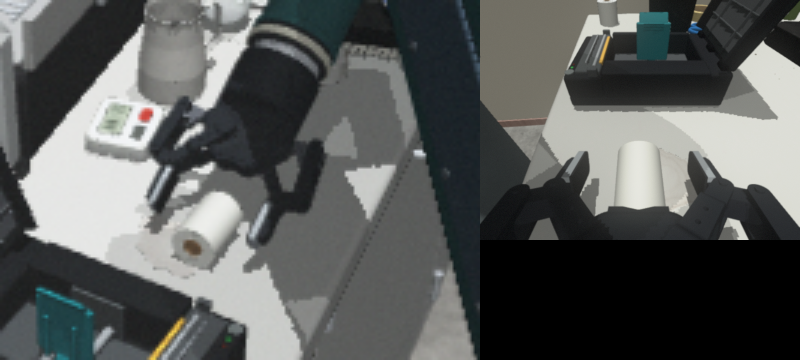

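The roll now lies on its side, fully released. I'll back off, turn the tool vertical and look from near.

Request:
apply_moves(
  plan=[
    [[0,0,0],[0,-36,-28],85],
    [[0,0,0],[0,-44,-23],85],
    [[0,0,0],[0,-44,-23],85],
    [[-0.157,0,0],[0,0,0],85],
    [[-0.157,0,0],[0,0,0],85],
    [[-0.157,0,0],[0,0,0],85],
    [[-0.157,0,0],[0,0,0],85],
    [[-0.157,0,0],[0,0,0],85],
    [[-0.157,0,0],[0,0,0],85],
    [[-0.157,0,0],[0,0,0],85],
  ],
)

```text
time: 11.78
eef_pos: [507.7, -195.6, 171.4]
eef_rot: [0.999, -0.046, 0.001, 0.005]
wrist_force: [-0.7, -0.9, -0.8]
width: 84.9
```

Request:
apply_moves(
  plan=[
    [[0,0,0],[0,0,0],85],
    [[0,0,0],[0,0,0],85],
  ],
)

```text
time: 12.02
eef_pos: [507.5, -195.4, 170.4]
eef_rot: [0.999, -0.045, -0.0, 0.001]
wrist_force: [0.4, -0.7, -0.3]
width: 85.1
```

Run:
```python
from h import *
snap('wrist','w5'); snap('top','t5');snap('side','s5'); go([507,-195,150]); rot(-.09)
t=cv2.imread('pics/t5.png')[215:300,240:360]; cv2.imwrite('pics/t5c.png',t)
s=cv2.imread('pics/s5.png')[210:350,250:440]
a=cv2.imread('pics/w5.png')
def blob(im,n):
    g=im.astype(int); m=((g.min(2)>150)).astype(np.uint8)
    return m
cv2.imwrite('pics/c5.png',cv2.copyMakeBorder(a,0,0,0,0,0))
```

```text
tcp [ 507.4 -196.7  170. ] z [-0.001 -0.003 -1.   ] jaw az -0.093 t 12.18 F [-0.1  0.2  0.7] w 84.6 j [-0.49  0.34  1.7  -0.    1.09 -0.4 ]
shift [-0.6 -1.7 20. ]
tool z after [ 0.  0. -1.]
rotvec [ 0.003  0.001 -0.003] n 0.026317587086366417
```

View pics/c5.png

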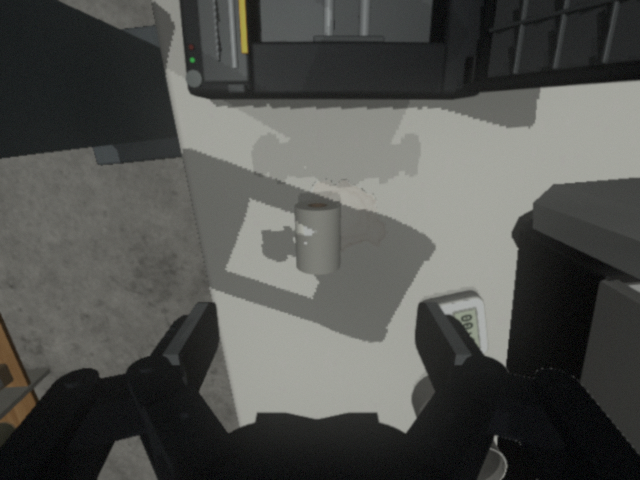

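The wrist view shows the roll lying at columns 295–341 and rows 203–273. The fixed guide plate runs from (313,39) to (383,39), and the rollers are at columns 328 and 364.

Run:
```python
from h import *
np.set_printoptions(precision=1,suppress=True)
w=ld('w5')
for n,z,l in [('roll',38,[(318,208),(318,273)]),('rollsides z25',25,[(295,240),(341,240)]),('fixed guide',53,[(313,39),(383,40),(348,39)]),('rollers z28',28,[(328,20),(364,20)]),('housing outer rim z56',56,[(200,93),(468,92)]),('yellow',55,[(243,0),(245,50)])]:
    for p in l: print(n,p,atz(w,p,z))
g=cv2.imread('pics/t5.png'); hsv=cv2.cvtColor(g,cv2.COLOR_BGR2HSV); m=(abs(hsv[...,0].astype(int)-92)<8)&(hsv[...,1]>100); m[:,:260]=0;m[:,300:]=0;m[:230]=0;m[265:]=0
ys,xs=np.nonzero(m); print(xs.min(),xs.max(),xs.mean(),ys.min(),ys.max(),ys.mean())
```

```text
roll (318, 208) [ 510.3 -181.4   38. ]
roll (318, 273) [ 505.2 -238.9   38. ]
rollsides z25 (295, 240) [ 487.4 -211.5   25. ]
rollsides z25 (341, 240) [ 527.6 -215.1   25. ]
fixed guide (313, 39) [517.7 -62.   53. ]
fixed guide (383, 40) [564.3 -66.8  53. ]
fixed guide (348, 39) [541.  -64.2  53. ]
rollers z28 (328, 20) [529.9 -45.7  28. ]
rollers z28 (364, 20) [555.8 -48.   28. ]
housing outer rim z56 (200, 93) [437.  -88.4  56. ]
housing outer rim z56 (468, 92) [ 621.1 -104.5   56. ]
yellow (243, 0) [474.9 -35.6  55. ]
yellow (245, 50) [471.9 -64.7  55. ]
270 276 273.2 238 254 245.86666666666667
```

Request:
apply_moves(
  plan=[
    [[0,0,0],[1.4,13.4,30],85],
    [[0,0,0],[0,0,50],85],
    [[0,0,0],[0,0,50],85],
    [[0,0,0],[0,0,33],85],
    [[0,0,0],[0,0,0],85],
    [[0,0,0],[0,0,0],85],
  ],
)

```text
time: 12.92
eef_pos: [508.2, -210.8, 8.1]
eef_rot: [0.999, -0.046, 0.0, 0.002]
wrist_force: [1.0, 0.2, 0.6]
width: 85.1
```

Run:
```python
from h import *
go([507.6,-210.2,4],-.09)
```

```text
tcp [ 508.2 -210.8    8.1] z [ 0.    -0.005 -1.   ] jaw az -0.093 t 12.93 F [1.  0.2 0.6] w 85.1 j [-0.52  0.58  1.82 -0.01  0.74 -0.42]
shift [-0.6 -0.6  4.1]
rz -0.0025935690304519365
```

Request:
apply_moves(
  plan=[
    [[0,0,0],[-0.6,-0.6,4],85],
    [[0,0,0],[0,0,0],60],
    [[0,0,0],[0,0,0],45],
    [[0,0,0],[0,0,0],34],
    [[0,0,0],[0,0,0],34],
    [[0,0,0],[0,0,0],34],
    [[0,0,0],[0,0,0],34],
  ],
  grip_force=60,
)

```text
time: 13.8
eef_pos: [507.5, -209.2, 4.3]
eef_rot: [0.999, -0.046, 0.0, 0.003]
wrist_force: [-0.7, 0.3, 4.8]
width: 38.3
```

Run:
```python
from h import *
go(None)
```

```text
tcp [ 507.5 -209.2    4.3] z [ 0.    -0.005 -1.   ] jaw az -0.091 t 13.8 F [-0.7  0.3  4.8] w 38.3 j [-0.51  0.59  1.83 -0.01  0.73 -0.42]
```

Request:
apply_moves(
  plan=[
    [[0,0,0],[0,0,-30],34],
    [[0,0,0],[0,0,-50],34],
    [[0,0,0],[0,0,0],34],
    [[0,0,0],[5,-35,0],34],
    [[0,0,0],[5,-35,0],34],
    [[0,0,0],[5,-35,0],34],
    [[0,0,0],[5,-30,0],34],
    [[0,0,0],[0,0,0],34],
    [[0,0,0],[0,0,0],34],
  ],
)

```text
time: 14.92
eef_pos: [538.8, -76.3, 82.2]
eef_rot: [0.999, -0.045, -0.001, 0.002]
wrist_force: [0.8, -0.1, -0.1]
width: 38.3
```

Run:
```python
from h import *
np.set_printoptions(precision=1,suppress=True)
go([541.7,-57.7,65],-.09); rot(-.09)
snap('wrist','w6');snap('side','s6');snap('top','t6')
a=cv2.resize(cv2.imread('pics/s6.png')[200:330,260:390],(480,480));b=cv2.resize(cv2.imread('pics/w6.png')[0:480,160:480],(320,480))
cv2.imwrite('pics/c6.png',np.hstack([a,b]))
```

```text
tcp [538.8 -76.3  82.2] z [-0. -0. -1.] jaw az -0.091 t 14.93 F [ 0.8 -0.1 -0.1] w 38.3 j [-0.3  0.5  1.8 -0.   0.9 -0.2]
shift [  1.2 -18.9  17.1]
rz -0.0006532197584625532
tool z after [ 0.  0. -1.]
rotvec [ 0.  0. -0.] n 0.027753587242455368
```

View pics/c6.png

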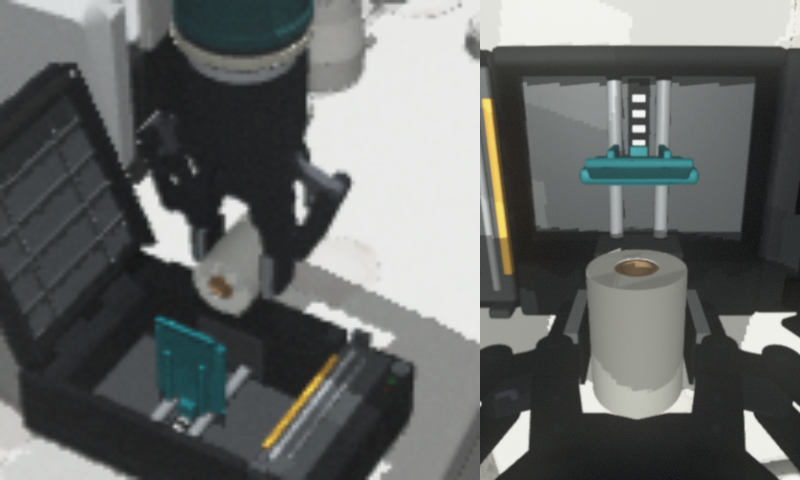

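Run:
```python
from h import *
np.set_printoptions(precision=1,suppress=True)
w=ld('w6'); yl=np.array([.09,.996,0]);xl=np.array([.996,-.09,0]);bay=np.array([543.7,-35.8,0])
for n,p,z in [('rollF',(294.5,150),28),('rollB',(343,150),28),('rollF2',(294.5,230),28),('rollB2',(341.5,230),28),('rollend',(318,237),28),('face top',(319.5,184),86),('lipL',(262,175),92),('lipR',(377,175),92),('end hole',(316,268),98)]:
    P=atz(w,p,z); print(n,P,'local',(P-bay)@xl,(P-bay)@yl)
```

```text
rollF [533.2  -9.4  28. ] local -12.861347716673825 25.30100026488645
rollB [559.8 -11.9  28. ] local 13.87577203512911 25.277101677734485
rollF2 [528.  -55.4  28. ] local -13.83360012832792 -20.955590099752122
rollB2 [555.8 -58.   28. ] local 14.035544431178023 -20.97343933304031
rollend [541.5 -61.1  28. ] local 0.10286986794720754 -25.346699945555887
face top [545.8 -19.2  86. ] local 0.557421638440212 16.68160192123365
lipL [524.4 -12.8  92. ] local -21.337398059532028 21.211477173519395
lipR [567.9 -16.7  92. ] local 22.355374580791267 21.176633951949338
end hole [541.5 -50.3  98. ] local -0.8577026188352384 -14.604261859007334
```

Request:
apply_moves(
  plan=[
    [[0,0,0],[1.2,-13,17],34],
    [[0,0,0],[0,0,0],34],
    [[0,0,0],[0,0,0],34],
  ],
)

```text
time: 15.45
eef_pos: [541.4, -63.2, 65.3]
eef_rot: [0.999, -0.045, -0.001, 0.002]
wrist_force: [-0.7, -0.2, -0.7]
width: 38.4
```

Request:
apply_moves(
  plan=[
    [[0,0,0],[0,-4,0],34],
    [[0,0,0],[0,0,0],34],
  ],
)

```text
time: 15.7
eef_pos: [542.3, -59.2, 66.0]
eef_rot: [0.999, -0.046, 0.0, 0.002]
wrist_force: [0.9, -0.4, 0.4]
width: 38.0
```

Request:
apply_moves(
  plan=[
    [[0,0,0],[0,-4,0],34],
    [[0,0,0],[0,0,0],34],
  ],
)

```text
time: 15.95
eef_pos: [542.5, -55.1, 65.8]
eef_rot: [0.999, -0.045, -0.0, 0.002]
wrist_force: [0.1, -0.5, -0.4]
width: 38.3
```

Request:
apply_moves(
  plan=[
    [[0,0,0],[0,-3,0],34],
    [[0,0,0],[0,0,0],34],
  ],
)

```text
time: 16.2
eef_pos: [542.7, -52.2, 65.7]
eef_rot: [0.999, -0.046, -0.0, 0.002]
wrist_force: [0.3, 0.4, -0.4]
width: 38.2
```

Request:
apply_moves(
  plan=[
    [[0,0,0],[0,-3,0],34],
    [[0,0,0],[0,0,0],34],
  ],
)

```text
time: 16.45
eef_pos: [543.0, -49.3, 65.7]
eef_rot: [0.999, -0.046, -0.0, 0.002]
wrist_force: [-0.2, 0.1, -0.5]
width: 38.4
```

Request:
apply_moves(
  plan=[
    [[0,0,0],[0,-1.5,0],34],
    [[0,0,0],[0,0,0],34],
  ],
)

```text
time: 16.7
eef_pos: [543.1, -47.9, 65.7]
eef_rot: [0.999, -0.046, -0.0, 0.002]
wrist_force: [-0.3, -0.7, -0.4]
width: 38.4
```

Request:
apply_moves(
  plan=[
    [[0,0,0],[0,-1.5,0],34],
    [[0,0,0],[0,0,0],34],
  ],
)

```text
time: 16.95
eef_pos: [543.3, -46.4, 65.7]
eef_rot: [0.999, -0.046, -0.0, 0.002]
wrist_force: [-0.2, -0.7, -0.5]
width: 38.1
```

Request:
apply_moves(
  plan=[
    [[0,0,0],[0,-1.5,0],34],
    [[0,0,0],[0,0,0],34],
  ],
)

```text
time: 17.2
eef_pos: [543.4, -45.3, 65.7]
eef_rot: [0.999, -0.046, -0.0, 0.003]
wrist_force: [-0.4, -3.4, -0.3]
width: 38.5
```

Request:
apply_moves(
  plan=[
    [[0,0,0],[0,-2,0],34],
    [[0,0,0],[0,0,0],34],
  ],
)

```text
time: 17.45
eef_pos: [543.6, -43.0, 65.7]
eef_rot: [0.999, -0.046, -0.0, 0.002]
wrist_force: [-0.7, -3.0, 0.1]
width: 38.7
```

Request:
apply_moves(
  plan=[
    [[0,0,0],[0,-5,0],34],
    [[0,0,0],[0,-5,0],34],
    [[0,0,0],[0,-5,0],34],
    [[0,0,0],[0,0,0],34],
    [[0,0,0],[0,0,0],34],
  ],
)

```text
time: 18.08
eef_pos: [545.0, -28.0, 65.6]
eef_rot: [0.999, -0.046, -0.0, 0.002]
wrist_force: [-0.4, -5.0, -0.3]
width: 38.3
```

Run:
```python
from h import *
go([544.4,-28,31],-.09);rot(-.09)
snap('side','s7');snap('wrist','w7')
a=cv2.resize(cv2.imread('pics/s7.png')[200:330,260:390],(480,480));b=cv2.resize(cv2.imread('pics/w7.png')[0:480,160:480],(320,480))
cv2.imwrite('pics/c7.png',np.hstack([a,b]))
```

```text
tcp [545.  -28.   65.6] z [-0.    -0.005 -1.   ] jaw az -0.091 t 18.07 F [-0.4 -5.  -0.3] w 38.3 j [-0.17  0.49  1.79 -0.01  0.86 -0.08]
shift [-0.6 -0.1 34.6]
rz -0.001052653250626312
tool z after [ 0.  0. -1.]
rotvec [ 0.005 -0.    -0.001] n 0.02709736656957744
```

View pics/c7.png

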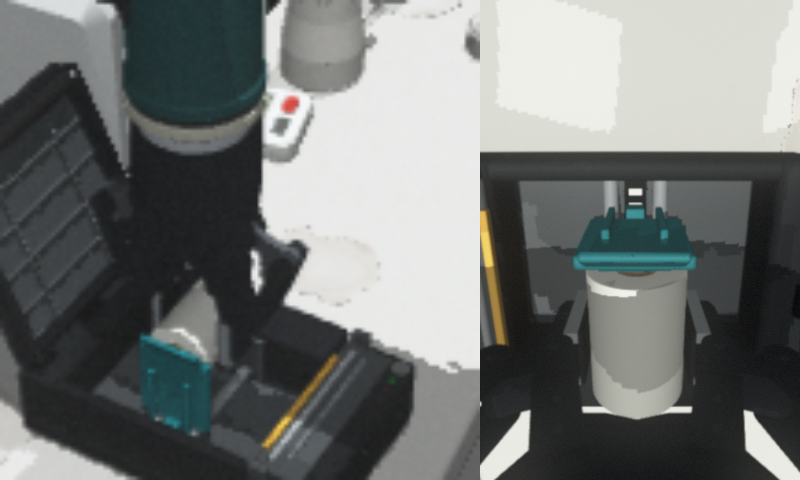

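Request:
apply_moves(
  plan=[
    [[0,0,0],[-0.2,0,8],34],
    [[0,0,0],[-0.2,0,8],34],
    [[0,0,0],[0,0,0],34],
  ],
)

```text
time: 18.55
eef_pos: [544.3, -28.1, 48.5]
eef_rot: [0.999, -0.046, -0.001, 0.002]
wrist_force: [0.0, -4.4, -2.8]
width: 38.5
```

Request:
apply_moves(
  plan=[
    [[0,0,0],[0,0,6],34],
    [[0,0,0],[0,0,6],34],
    [[0,0,0],[0,0,4],34],
    [[0,0,0],[0,0,0],34],
  ],
)

```text
time: 19.05
eef_pos: [544.1, -28.1, 32.9]
eef_rot: [0.999, -0.046, -0.001, 0.002]
wrist_force: [0.2, -5.0, -3.0]
width: 38.2
```

Request:
apply_moves(
  plan=[
    [[0,0,0],[0,0,1.5],34],
    [[0,0,0],[0,0,0],34],
  ],
)

```text
time: 19.3
eef_pos: [544.3, -28.1, 32.0]
eef_rot: [0.999, -0.046, -0.0, 0.002]
wrist_force: [-0.8, -4.8, -0.9]
width: 38.2
```

Request:
apply_moves(
  plan=[
    [[0,0,0],[0,0,1.5],34],
    [[0,0,0],[0,0,0],34],
  ],
)

```text
time: 19.55
eef_pos: [544.6, -28.1, 30.8]
eef_rot: [0.999, -0.046, -0.0, 0.002]
wrist_force: [-1.4, -3.7, 3.2]
width: 38.2
```

Request:
apply_moves(
  plan=[
    [[0,0,0],[0,0,1],34],
    [[0,0,0],[0,0,0],34],
  ],
)

```text
time: 19.8
eef_pos: [544.6, -28.1, 30.6]
eef_rot: [0.999, -0.046, 0.0, 0.002]
wrist_force: [-4.7, -3.4, 11.7]
width: 38.3
```

Request:
apply_moves(
  plan=[
    [[0,0,0],[0,1.2,-0.7],34],
    [[0,0,0],[0,1.2,0],34],
    [[0,0,0],[0,0,0],34],
    [[0,0,0],[0,0,0],44],
    [[0,0,0],[0,0,0],50],
    [[0,0,0],[0,0,0],60],
    [[0,0,0],[0,0,0],62],
    [[0,0,0],[0,0,0],62],
    [[0,0,0],[0,0,0],62],
  ],
)

```text
time: 20.92
eef_pos: [544.4, -30.6, 30.3]
eef_rot: [0.999, -0.046, -0.0, 0.002]
wrist_force: [1.4, 0.1, -0.6]
width: 62.1
```

Request:
apply_moves(
  plan=[
    [[0,0,0],[0,0,-10],62],
    [[0,0,0],[0,0,-20],62],
    [[0,0,0],[0,0,-30],62],
    [[0,0,0],[0,0,-40],62],
    [[0,0,0],[0,0,-40],62],
    [[0,0,0],[0,0,0],62],
  ],
)

```text
time: 21.68
eef_pos: [547.1, -30.3, 174.3]
eef_rot: [0.999, -0.046, 0.004, 0.003]
wrist_force: [-0.6, 0.4, -0.4]
width: 62.0
```

Run:
```python
from h import *
go(None)
snap('side','s8');snap('wrist','w8')
a=cv2.resize(cv2.imread('pics/s8.png')[200:330,260:390],(480,480));b=cv2.resize(cv2.imread('pics/w8.png')[0:480,160:480],(320,480))
cv2.imwrite('pics/c8.png',np.hstack([a,b]))
```

```text
tcp [547.1 -30.3 174.3] z [ 0.007 -0.006 -1.   ] jaw az -0.091 t 21.68 F [-0.6  0.4 -0.4] w 62.0 j [-0.18  0.34  1.7  -0.01  1.1  -0.08]
```

View pics/c8.png

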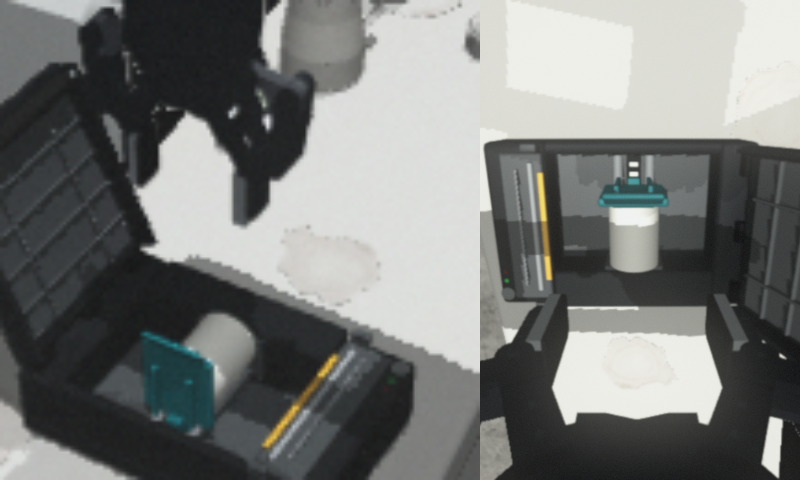

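Run:
```python
from h import *
np.set_printoptions(precision=1,suppress=True)
w=ld('w8'); 
for p,z in [((314,268),60),((314,208),66),((290,235),46),((339,235),46),((313,206),86)]: print(p,atz(w,p,z))
s=snap('side','s9')['image'].astype(int); d=abs(s-cv2.imread('pics/side0.png').astype(int)).max(2)
for n,(x0,y0,x1,y1) in dict(thick=(260,400,300,450),pitcher=(335,185,362,225),tamper=(385,180,410,220)).items(): print(n,d[y0:y1,x0:x1].mean().round(1))
```

```text
(314, 268) [541.7 -60.2  60. ]
(314, 208) [546.5  -9.8  66. ]
(290, 235) [524.3 -35.4  46. ]
(339, 235) [564.1 -39.1  46. ]
(313, 206) [546.5  -3.4  86. ]
thick 4.3
pitcher 6.1
tamper 4.2
```

```bash
python3 -c "
from bench import ctrl
print(ctrl.job_done())"
```

```text
the job is handed in; nothing more can be done
None
```

The slim roll is loaded in the printer and I've handed the job in at about 22 s on the clock. It gave no verdict.

**What I did:** I took the roll upright, leaned it about 63° over the worktop and let it fall onto its side. I then took it again across its middle and pushed the blue-green guide back about 18 mm with the roll's end. I lowered the roll until it pressed on the rollers (about 12 N), eased it back, released it and moved clear.

**Last checks:**
- **Roll:** it lies along the printer's y between the guides. The −y end measures y ≈ −60 mm, where the fixed guide should be at about −59.5.
- **Guide:** its face measures y ≈ −3 mm, against about −2.5 expected, so it has closed on the roll.
- **Bystanders:** the thick roll, tamper and pitcher look unchanged from the start in the side camera. That rests on small pixel differences, not on measured poses.

**What failed or disagreed:**
- **First tilt:** pointing the tool away from the robot, it stopped at joint limits (j5 = 0.2, j4 = −0.94) at about 36°, still gripping the roll. I straightened up and tilted sideways instead.
- **Bay position:** the guide made contact about 5 mm further to +y than my camera estimate predicted. I went by the contact, and the final view agrees with it.

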